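# Set out a weld batch for hardness testing

### The arm

A 6-joint arm with a two-finger parallel gripper is mounted at the origin on the work surface. World frame = base frame: x ahead of the robot, y to its left, z up, the work surface at z = 0. Lengths are in mm, angles in rad, forces in N, time in s.
With the tool pointing down it reaches from about 350 to 975 mm from the base axis. Payload 7.1 kg.
Tool frame: the origin (TCP) lies on the front face of the gripper's body, between the roots of the fingers; the fingertips stand 80 mm ahead of it and the grasp point (between the pads) lies 61 mm ahead of it; z points along the fingers, y is the line along which they close (so a half turn about z gives the same grasp; the last joint's range is limited). The gripper opens to 88 mm and grips with 3 to 60 N. Pads are 20 mm wide; open, the fingers measure 115 mm over their backs; the gripper's body (75 mm by 178 mm) begins 61 mm behind the grasp point.
Start: joints at [1.083, 0.423, 1.63, -0, 1.089, -0.019], TCP at [282.353, 557.568, 302.675] pointing down, gripper open.
Joint ranges: [-3, 3], [-0.9, 2.11], [0.09, 2.58], [-1.31, 4.45], [0.11, 2.69], [-2.54, 2.54]. Speed limits (rad/s): [2.39, 2.39, 3.01, 3.14, 3.14, 3.14].

### API

Orientations are given as a rotation vector (axis times angle).
In Python, from workcell import readout, vision, close_job gives the robot as it stands.
- The arm moves only by the tool servo_tool, never from a script. Its argument "plan" is a list that holds one entry, the list of rows, each a list of 7 numbers: the gripper command: -1 is fully open, 1 is shut, values between are in proportion, then the shift along the world's x, y, z in units of 40 mm (1.0 is 40 mm), then the turn, a rotation vector about the world's x, y, z in units of 5 degrees (1.0 is 5 degrees). A call has 1 to 5 rows; each row shifts and turns the commanded pose from where the row before left it; what a row does not reach is not made up. A row lasts 1/12 s, in which the tool goes at most 41.7 mm and 7.16 degrees, less where a joint would pass 70% of its speed; a pose out of reach is approached as far as the arm can. A call is refused whole if a number of a shift passes 1 or a number of a turn 1, either way. A call with a gripper value outside its range is refused whole. The fingers move at their own pace and stop on an object; the grip force is fixed at half the most. Time passes only in rows, so rows that do not move let the fingers close. It gives the time, the measured TCP pose, the force, the opening and the grip force at its end, in the units of the state.
- readout.get_obs(): the state, without advancing time (a new reading comes with each control period).
- vision.get_image(name): name is "side" or "top"; returns the picture (420x560x3 uint8, red, green, blue); there is no depth.
- vision.camera_params(name): a dict with "fx", "fy", "cx", "cy" (pixels), "D" ([k1, k2, p1, p2, k3] as OpenCV has them; the pictures are not rectified), "rvec" (rotation vector, rad) and "tvec" (3), from world to camera coordinates, as OpenCV has them. Camera axes: x right, y down, z forward; pixel columns grow to the right and rows downward; lengths in mm; the calibration is good to about 2 mm. A picture is of the moment at which its call begins. camera_params takes no time and is no camera call.
- close_job(): hands the job in; it is judged then, once.
The state is a dict: "t": time; "qpos": joint angles; "qvel": joint speeds; "joint_torque": joint torques, N m; "ee_pos": TCP position; "orientation": TCP orientation; "ft_force": force on the tool from outside, world axes, zero at the start; "moment": the same for the moment, N m; "width": finger opening in mm; "grasp_force": force on a finger pad.
Only numpy, scipy, OpenCV 4.12 (cv2) and the standard library are available. Lean on these libraries where they do the work, as an engineer would, in place of code of your own. Each camera call takes 0.05 s, during which the arm holds its last target. There are 200 camera calls.

### The job

Set out this weld job for hardness testing, polished faces up: the ring-section mount straight in front of the tube offcut, the rectangle-section mount squarely in front of the bar offcut's broad face (in front means towards the robot's edge of the bench, leaving a finger's width, about 20 mm, between mount and offcut), the weld-section mount midway between those two mounts and in line with them, and the steel reference block on the middle of the XY stage's top. Leave the two offcuts, the hexagon mount and the loupe where they stand. Set the pieces down without dropping them and let go of them all.

Things in the scene. Friction and masses are not known exactly. Their poses are not given: they have to be found in the camera images.
- ring_mount_c (a point): Loose mounted specimen: black resin puck, 50 mm diameter, 25 mm high, 120 g; in its polished top face a bright steel ring, 36 mm outside, 26 mm inside (section of the tube). Point: the puck's centre, 12.5 mm above its base; z up through the polished face, turn about z random. Starts flat on the bench, anywhere in the row of five nearest the robot.
- bar_mount_c (a point): Loose mounted specimen: black resin puck, 50 mm diameter, 25 mm high, 120 g; in its polished top face one bright steel rectangle, 40 x 12 mm (section of the flat bar). Point: the puck's centre, 12.5 mm above its base; z up through the polished face, turn about z random. Starts flat on the bench, anywhere in the row of five nearest the robot.
- weld_mount_c (a point): Loose mounted specimen: black resin puck, 50 mm diameter, 25 mm high, 120 g; in its polished top face a bright half ring with a 12 mm wide stem outside its bow, like an anchor (section across the weld of bar to tube). Point: the puck's centre, 12.5 mm above its base; z up through the polished face, turn about z random. Starts flat on the bench, anywhere in the row of five nearest the robot.
- hex_mount_c (a point): Loose mounted specimen: black resin puck, 50 mm diameter, 25 mm high, 120 g; in its polished top face a bright solid steel hexagon, 30 mm across flats (another job's; stays where it is). Point: the puck's centre, 12.5 mm above its base; z up through the polished face, turn about z random. Starts flat on the bench, anywhere in the row of five nearest the robot.
- ref_block_c (a point): Hardness reference block: loose plain bright steel disc, 50 mm diameter, 14 mm thick, 0.21 kg, lying flat. Point: its centre, 7 mm above its base; z up. Starts flat on the bench, anywhere in the row of five nearest the robot.
- tube_offcut: Sawn piece of dark steel tube standing upright on the bench: 36 mm outside, 26 mm inside, 40 mm high, 0.15 kg, loose, not to be moved. Origin: centre of its underside; axes parallel to the world's; its front is its -x side, towards the robot's edge of the bench. The bar offcut stands about 200 mm to its left or right, level with it within 10 mm.
- bar_offcut: Sawn piece of dark steel flat bar standing upright on a sawn end: 12 mm thick (its x), 40 mm wide (its y), 40 mm high, 0.15 kg, loose, not to be moved. Origin: centre of its underside; its front is the broad face on its -x side, towards the robot's edge of the bench, turned by up to 0.15 rad.
- stage_top (a point): Centre of the top surface of the tester's XY stage, fixed on the bench at the robot's right: black, 110 x 110 mm, flat top 54 mm above the bench with a thin circle 60 mm across round the centre; two micrometers stick out about 80 mm from its front (-x) and right (-y) sides, below the top. z up.
- loupe_c (a point): Small black eye loupe, glass lens on top, standing on the bench at the left, 38 mm across, 36 mm high, loose, stays where it is. Point: its centre, 18 mm above the bench.
Mind the look-alikes: they are no part of the job. Leave any orange or red look-alike of the part that bears weld_mount_c alone.

How it is judged:
By the outcome, as a careful person would: the job done as asked, in the order asked, and still so for the second after the job is handed in, with the robot touching nothing.
It also fails if it takes over 90 s, if anything falls off the work surface, if the arm or the gripper's body presses on something with over 40 N, if the wrist force passes 120 N, or if a joint passes its speed limit or range.

## Working session

There is one attempt and no reset: what is moved stays moved. The work goes in short steps, Python scripts to look and compute and a tool call to move; the robot and the scene stay as the last step left them, time stands still between calls to the robot, and variables do not carry over. Pictures are saved under pics/ and viewed, at most 14 in all, crops included, and the job is handed in when it is done.

Besides the shell and the picture viewer there is one more tool, called after "Call:" in YAML: its name, and indented under it one key for each argument. servo_tool: Moves the arm, as the interface text tells. Its arguments: {"type":"object","properties":{"plan":{"type":"array"}},"required":["plan"]}

```bash
mkdir -p pics
cat > h.py <<'E'
import numpy as np,cv2
from workcell import readout,vision
def snap(n,f):
    im=vision.get_image(n)[:,:,::-1].copy(); cv2.imwrite(f'pics/{f}.png',im); return im
def world(n,uv,z):
    p=vision.camera_params(n);K=np.array([[p['fx'],0,p['cx']],[0,p['fy'],p['cy']],[0,0,1.]])
    u=cv2.undistortPoints(np.array(uv,float).reshape(-1,1,2),K,np.array(p['D'],float)).reshape(-1,2)
    R=cv2.Rodrigues(np.array(p['rvec'],float))[0];t=np.array(p['tvec'],float).ravel();c=-R.T@t
    d=np.c_[u,np.ones(len(u))]@R
    return c+d*((np.broadcast_to(z,len(u))-c[2])/d[:,2])[:,None]
def pix(n,X):
    p=vision.camera_params(n);K=np.array([[p['fx'],0,p['cx']],[0,p['fy'],p['cy']],[0,0,1.]])
    return cv2.projectPoints(np.array(X,float).reshape(-1,1,3),np.array(p['rvec'],float),np.array(p['tvec'],float),K,np.array(p['D'],float))[0].reshape(-1,2)
E
python3 - <<'E'
from h import *
a=snap('top','t0');b=snap('side','s0')
cv2.imwrite('pics/t0b.png',cv2.resize(a,(800,600),interpolation=2))
for n in('top','side'):
    p=vision.camera_params(n);R=cv2.Rodrigues(np.array(p['rvec']))[0];print(n,-R.T@np.array(p['tvec']).ravel(),p['fx'])
print(readout.get_obs())
E
```

```text
top [341.46408149   5.78664221 934.98727592] 412.9480551887616
side [ 422.886805   -699.90176203  856.22754467] 419.01076818910536
{'t': 0.1, 'qpos': array([ 1.08299609e+00,  4.23770528e-01,  1.63057026e+00,  5.52851413e-06,
        1.08858465e+00, -1.89925319e-02]), 'qvel': array([-7.78519236e-05, -1.41798632e-03, -4.87538666e-04, -6.21005553e-04,
        1.64118768e-03, -2.82567001e-04]), 'joint_torque': array([ 2.26028970e-05, -5.45615923e+01, -2.74325538e+01,  6.44340017e-02,
        1.88108889e-02, -9.40474638e-05]), 'ee_pos': array([282.18798189, 557.25496131, 301.99255787]), 'orientation': array([-7.29601377e-01, -3.05534828e+00,  2.02453934e-03]), 'ft_force': array([ 0.20300681, -0.3814825 , -0.28574831]), 'moment': array([-0.04997598, -0.07191854,  0.0419136 ]), 'grasp_force': 0.0, 'width': 88.04969173008784}
```

View pics/t0b.png

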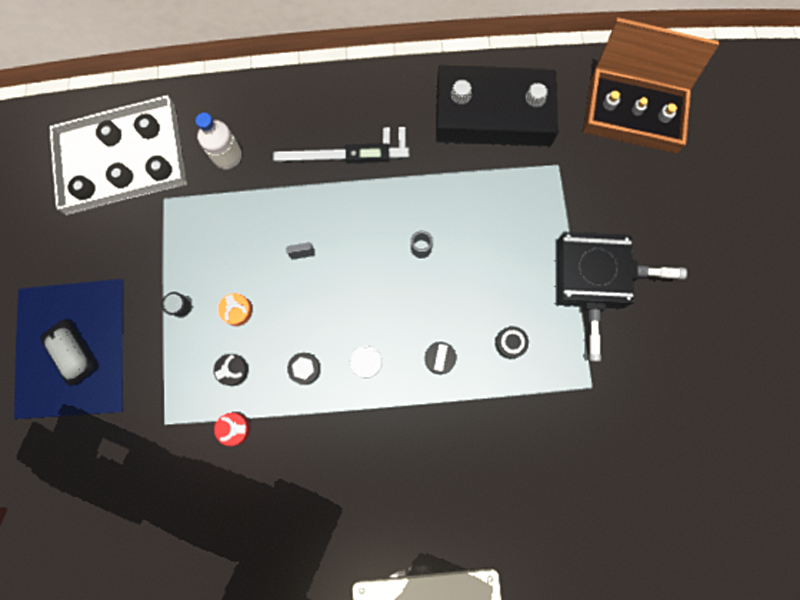

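View pics/s0.png

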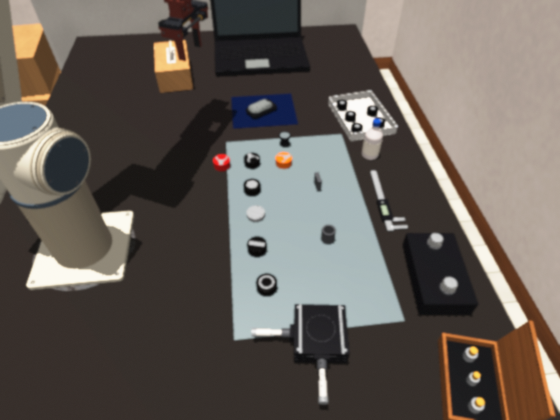

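The top view shows these, in 800x600 pixels. The row holds weld (230,369), hexagon (304,368), reference (366,361), bar (440,357) and ring (512,342). Further back are the bar offcut (300,250), the tube offcut (421,243), the stage (597,267) and the loupe (176,304). The orange and red pieces are look-alikes.

Run:
```python
from h import *
a=cv2.imread('pics/t0.png')
def crop(x0,y0,w,h,s): return cv2.resize(a[y0:y0+h,x0:x0+w],(w*s,h*s),interpolation=cv2.INTER_CUBIC)
# offcuts 190..310 x 155..185 ; stage 385..455 x 160..220
c1=crop(190,155,130,35,6); c2=crop(385,155,65,65,6);c3=crop(140,225,0+65,65,6)
cv2.imwrite('pics/c1.png',np.vstack([c1,np.hstack([c2,crop(225,220,65,65,6)])]))
cv2.imwrite('pics/c2.png',crop(140,220,200,60,4)) if 0 else cv2.imwrite('pics/c2.png',np.vstack([crop(140,225,130,50,6),crop(250,220,130,50,6)]))
```

```text
(no output)
```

View pics/c1.png

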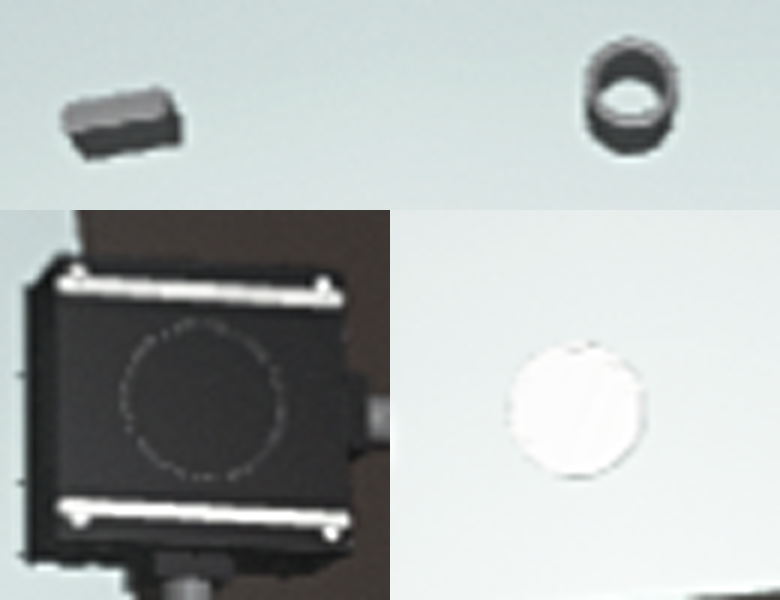

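View pics/c2.png

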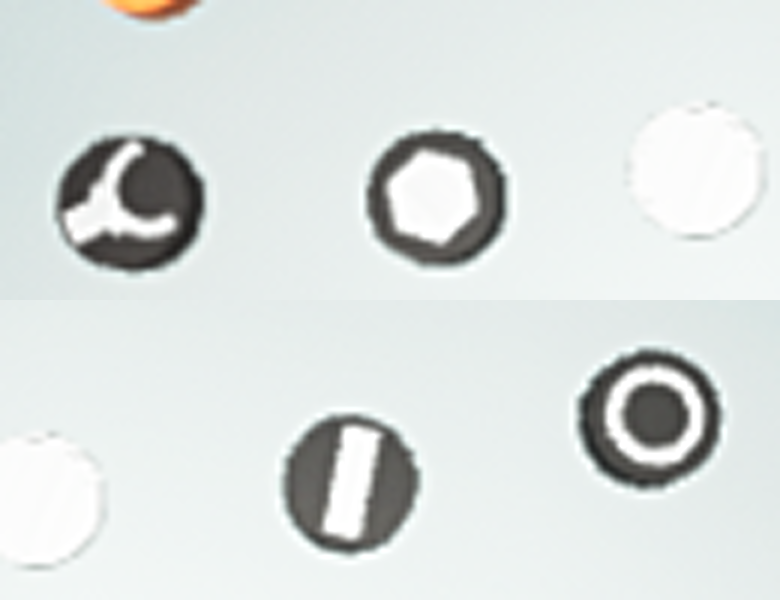

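The offcut, stage and mount outlines are clear in the crops. I'm converting them to world positions and targets.

Run:
```python
from h import *
def w(c,off,z): 
    return world('top',(np.array(c,float)+.5)/6-.5+np.array(off),z)[:,:2]
np.set_printoptions(precision=1,suppress=True)
bc=w([(62,108),(163,88),(172,110),(70,132)],(190,155),40); print('barcorners',bc.tolist())
bar=bc.mean(0); d=(bc[0]+bc[3]-bc[1]-bc[2]); ang=np.arctan2(d[1],d[0])-np.pi/2; d2=bc[0]-bc[1],bc[3]-bc[2]
tube=w([(631,83)],(190,155),40)[0]
n=np.array([np.cos(ang),np.sin(ang)]);print('bar',bar,'ang',ang,'lens',[np.linalg.norm(x) for x in d2],'tube',tube)
# check tube outer top extent
print('tube width',w([(585,83),(677,83)],(190,155),40))
T1=bar-51*n;T2=tube-[63,0]
print('Tbar',T1,'Tring',T2,'Tweld',(T1+T2)/2)
print('stage',w([(203,189)],(385,155),54))
print('ref',w([(186,201)],(225,220),14),'weld',w([(125,201)],(140,225),25),'hex',w([(432,197)],(140,225),25),'bar',w([(352.5,181.5)],(250,220),25),'ring',w([(655,115)],(250,220),25))
```

```text
barcorners [[624.2143009813701, 175.09748533253256], [628.574740749576, 136.44832017811018], [619.622453241808, 133.492431933062], [614.5224100632367, 172.46799187524536]]
bar [621.7 154.4] ang 0.12127651109863624 lens [np.float64(38.89436208637402), np.float64(39.307820000987334)] tube [614.8 -39.7]
tube width [[616.3 -22.4]
 [613.3 -57. ]]
Tbar [571.1 148.2] Tring [551.8 -39.7] Tweld [561.5  54.3]
stage [[ 546.6 -309.8]]
ref [[434.5  64.1]] weld [[439.8 275.6]] hex [[432.  161.1]] bar [[430.4 -53.2]] ring [[ 445.  -167.4]]
```

Call:
servo_tool:
  plan:
    - [[-1,0.6,-0.75,0,0,0,1],[-1,0.6,-0.75,0,0,0,1],[-1,0.6,-0.75,0,0,0,1],[-1,0.6,-0.75,0,0,0,1],[-1,0.6,-0.75,0,0,0,1]]

```text
t: 0.52
ee_pos: [402.9, 406.0, 302.4]
orientation: [-0.043, -3.141, 0.001]
ft_force: [0.9, 0.7, 0.1]
width: 87.7
grasp_force: 0.0
```

Call:
servo_tool:
  plan:
    - [[-1,0.2,-0.95,0,0,0,0.37],[-1,0.2,-0.95,0,0,0,0],[-1,0.2,-0.95,0,0,0,0],[-1,0.2,-0.95,0,0,0,0],[-1,0.2,-0.95,0,0,0,0]]

```text
t: 0.93
ee_pos: [442.2, 215.7, 302.5]
orientation: [0.0, -3.141, 0.0]
ft_force: [0.1, -0.0, -1.0]
width: 87.4
grasp_force: 0.0
```

Call:
servo_tool:
  plan:
    - [[-1,0,-0.9,-0.3,0,0,0],[-1,0,-0.9,-0.3,0,0,0],[-1,0,-0.9,-0.3,0,0,0],[-1,0,-0.9,-0.3,0,0,0],[-1,0,-0.9,-0.3,0,0,0]]

```text
t: 1.35
ee_pos: [441.9, 35.9, 242.2]
orientation: [-0.0, 3.141, 0.0]
ft_force: [-0.1, -0.7, 0.4]
width: 87.9
grasp_force: 0.0
```

Call:
servo_tool:
  plan:
    - [[-1,0.07,-0.9,-0.3,0,0,0],[-1,0,-0.9,-0.3,0,0,0],[-1,0,-0.9,-0.3,0,0,0],[-1,0,-0.9,-0.3,0,0,0],[-1,0,-0.9,-0.3,0,0,0]]

```text
t: 1.77
ee_pos: [444.7, -144.2, 182.0]
orientation: [-0.0, -3.141, -0.0]
ft_force: [0.7, 0.2, -0.0]
width: 87.8
grasp_force: 0.0
```

Call:
servo_tool:
  plan:
    - [[-1,0,-0.6,-0.7,0,0,0],[-1,0,0,-0.9,0,0,0],[-1,0,0,0,0,0,0]]

```text
t: 2.02
ee_pos: [441.9, -166.6, 113.3]
orientation: [-0.005, -3.132, -0.006]
ft_force: [-1.6, 0.3, -0.3]
width: 87.5
grasp_force: 0.0
```

Run:
```python
from h import *
o=readout.get_obs();print(o['ee_pos'])
a=snap('top','t1');b=snap('side','s1')
pb=pix('side',[[445,-167,25]])[0].astype(int);pa=pix('top',[[445,-167,25]])[0].astype(int)
f=lambda i,p:cv2.resize(i[p[1]-40:p[1]+40,p[0]-40:p[0]+40],(400,400),interpolation=2)
cv2.imwrite('pics/v1.png',np.hstack([f(a,pa),f(b,pb)]))
```

```text
[ 441.86654409 -166.60601215  113.32044465]
```

View pics/v1.png

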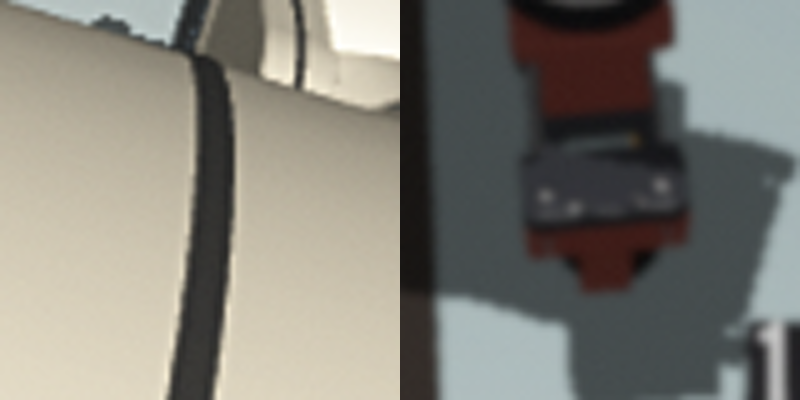

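The view is blocked: in the top picture the arm covers the mount, and in the side picture the gripper body hides it around (600,200). The coordinates will have to serve here.

Call:
servo_tool:
  plan:
    - [[-1,0,0,0,0,0,0],[-1,0,0,0,0,0,0]]

```text
t: 2.28
ee_pos: [446.2, -166.1, 120.6]
orientation: [-0.002, 3.139, -0.002]
ft_force: [-0.7, -0.3, 0.3]
width: 87.6
grasp_force: 0.0
```

Call:
servo_tool:
  plan:
    - [[-1,0,0,-0.28,0,0,0],[-1,0,0,-0.28,0,0,0],[-1,0,0,-0.29,0,0,0],[-1,0,0,0,0,0,0],[1,0,0,0,0,0,0]]

```text
t: 2.7
ee_pos: [444.5, -166.0, 83.7]
orientation: [0.0, -3.139, -0.001]
ft_force: [-0.0, -0.4, 0.1]
width: 84.3
grasp_force: 0.0
```

Call:
servo_tool:
  plan:
    - [[1,0,0,0,0,0,0],[1,0,0,0,0,0,0],[1,0,0,0,0,0,0],[1,0,0,0,0,0,0],[1,0,0,0,0,0,0]]

```text
t: 3.12
ee_pos: [445.3, -166.5, 84.9]
orientation: [0.0, 3.141, -0.0]
ft_force: [-1.0, -1.0, 0.0]
width: 50.9
grasp_force: 0.4
```

Call:
servo_tool:
  plan:
    - [[1,0,0,0,0,0,0],[1,0,0,0,0,0,0],[1,0,0,0.3,0,0,0],[1,0,0,0.5,0,0,0],[1,0,0,0.4,0,0,0]]

```text
t: 3.53
ee_pos: [444.7, -166.3, 133.1]
orientation: [-0.0, -3.14, -0.001]
ft_force: [0.8, -0.1, -0.0]
width: 49.6
grasp_force: 30.0
```

Call:
servo_tool:
  plan:
    - [[1,0.4,0.5,0,0,0,0],[1,0.6,0.7,0,0,0,0],[1,0.6,0.7,0,0,0,0],[1,0.6,0.7,0,0,0,0],[1,0.46,0.57,0,0,0,0]]

```text
t: 3.95
ee_pos: [553.1, -37.8, 132.9]
orientation: [-0.0, 3.141, 0.0]
ft_force: [0.6, 0.3, -1.8]
width: 49.2
grasp_force: 30.0
```

Call:
servo_tool:
  plan:
    - [[1,0,0,0,0,0,0],[1,0,0,-0.4,0,0,0],[1,0,0,-0.4,0,0,0],[1,0,0,-0.25,0,0,0],[1,0,0,0,0,0,0]]

```text
t: 4.37
ee_pos: [549.8, -39.8, 88.6]
orientation: [-0.001, -3.137, -0.001]
ft_force: [-0.8, 0.1, -0.7]
width: 49.6
grasp_force: 30.0
```

Call:
servo_tool:
  plan:
    - [[1,0,0,-0.07,0,0,0],[1,0,0,-0.07,0,0,0],[1,0,0,0,0,0,0],[1,0,0,0,0,0,0],[-0.2,0,0,0,0,0,0]]

```text
t: 4.78
ee_pos: [551.9, -39.8, 85.6]
orientation: [0.001, 3.141, -0.0]
ft_force: [-1.3, -0.5, -1.0]
width: 52.1
grasp_force: 0.0
```

Call:
servo_tool:
  plan:
    - [[-0.6,0,0,0,0,0,0],[-1,0,0,0,0,0,0],[-1,0,0,0,0,0,0],[-1,0,0,0.5,0,0,0],[-1,0,0,0.8,0,0,0]]

```text
t: 5.2
ee_pos: [549.6, -39.4, 135.1]
orientation: [-0.0, -3.136, -0.001]
ft_force: [0.6, -0.2, 0.1]
width: 83.0
grasp_force: 0.0
```

Call:
servo_tool:
  plan:
    - [[-1,-0.6,-0.07,0,0,0,0],[-1,-0.7,-0.07,0,0,0,0],[-1,-0.7,-0.07,0,0,0,0],[-1,-0.6,-0.07,0,0,0,0],[-1,-0.43,-0.06,0,0,0,0]]

```text
t: 5.62
ee_pos: [427.9, -53.1, 137.2]
orientation: [-0.0, -3.14, -0.0]
ft_force: [-0.4, 0.2, -0.8]
width: 87.3
grasp_force: 0.0
```

Call:
servo_tool:
  plan:
    - [[-1,0,0,0,0,0,0],[-1,0,0,-0.4,0,0,0],[-1,0,0,-0.5,0,0,0],[-1,0,0,-0.41,0,0,0],[1,0,0,0,0,0,0]]

```text
t: 6.03
ee_pos: [430.4, -53.1, 82.8]
orientation: [-0.0, -3.139, -0.001]
ft_force: [0.3, -0.4, 1.0]
width: 84.2
grasp_force: 0.0
```

Call:
servo_tool:
  plan:
    - [[1,0,0,0,0,0,0],[1,0,0,0,0,0,0],[1,0,0,0,0,0,0],[1,0,0,0,0,0,0],[1,0,0,0,0,0,0]]

```text
t: 6.45
ee_pos: [430.8, -53.3, 85.4]
orientation: [0.0, 3.14, -0.0]
ft_force: [0.2, -0.3, 0.5]
width: 51.2
grasp_force: 0.0
```

Call:
servo_tool:
  plan:
    - [[1,0,0,0,0,0,0],[1,0,0,0,0,0,0],[1,0,0,0.3,0,0,0],[1,0,0,0.5,0,0,0],[1,0,0,0.4,0,0,0]]

```text
t: 6.87
ee_pos: [430.0, -53.2, 133.3]
orientation: [-0.0, -3.141, -0.0]
ft_force: [0.7, -0.1, -1.8]
width: 49.1
grasp_force: 30.0
```

Call:
servo_tool:
  plan:
    - [[1,0.35,0.5,0,0,0,0],[1,0.5,0.75,0,0,0,0],[1,0.5,0.75,0,0,0,0],[1,0.55,0.75,0,0,0,0],[1,0.55,0.75,0,0,0,0]]

```text
t: 7.28
ee_pos: [528.9, 88.2, 132.9]
orientation: [-0.001, -3.141, 0.0]
ft_force: [0.3, -0.5, -1.9]
width: 49.3
grasp_force: 30.0
```

Call:
servo_tool:
  plan:
    - [[1,0.55,0.75,0,0,0,0],[1,0.52,0.785,0,0,0,0],[1,0,0,-0.3,0,0,0],[1,0,0,-0.4,0,0,0],[1,0,0,-0.35,0,0,0]]

```text
t: 7.7
ee_pos: [570.9, 148.8, 89.9]
orientation: [-0.002, 3.142, -0.0]
ft_force: [0.2, -0.3, -1.8]
width: 49.2
grasp_force: 30.0
```

Call:
servo_tool:
  plan:
    - [[1,0,0,-0.07,0,0,0],[1,0,0,-0.07,0,0,0],[1,0,0,0,0,0,0],[1,0,0,0,0,0,0],[-0.2,0,0,0,0,0,0]]

```text
t: 8.12
ee_pos: [571.2, 147.7, 85.4]
orientation: [0.001, 3.141, 0.0]
ft_force: [0.3, 0.5, 0.4]
width: 51.8
grasp_force: 0.0
```

Call:
servo_tool:
  plan:
    - [[-0.6,0,0,0,0,0,0],[-1,0,0,0,0,0,0],[-1,0,0,0,0,0,0],[-1,0,0,0.5,0,0,0],[-1,0,0,0.8,0,0,0]]

```text
t: 8.53
ee_pos: [569.2, 147.6, 134.8]
orientation: [-0.0, -3.135, 0.002]
ft_force: [-0.2, -0.9, -0.4]
width: 82.5
grasp_force: 0.0
```

Call:
servo_tool:
  plan:
    - [[-1,-0.5,0.5,0,0,0,0],[-1,-0.7,0.7,0,0,0,0],[-1,-0.7,0.7,0,0,0,0],[-1,-0.7,0.7,0,0,0,0],[-1,-0.685,0.585,0,0,0,0]]

```text
t: 8.95
ee_pos: [438.6, 276.8, 137.4]
orientation: [0.001, 3.141, 0.001]
ft_force: [-0.2, 0.1, 0.6]
width: 87.5
grasp_force: 0.0
```

Call:
servo_tool:
  plan:
    - [[-1,0,0,0,0,0,0],[-1,0,0,-0.4,0,0,0],[-1,0,0,-0.5,0,0,0],[-1,0,0,-0.41,0,0,0],[1,0,0,0,0,0,0]]

```text
t: 9.37
ee_pos: [438.8, 274.8, 82.4]
orientation: [0.0, -3.138, 0.003]
ft_force: [-0.2, 0.1, 0.1]
width: 84.0
grasp_force: 0.0
```

Call:
servo_tool:
  plan:
    - [[1,0,0,0,0,0,0],[1,0,0,0,0,0,0],[1,0,0,0,0,0,0],[1,0,0,0,0,0,0],[1,0,0,0,0,0,0]]

```text
t: 9.78
ee_pos: [440.2, 275.7, 85.5]
orientation: [0.001, 3.14, 0.001]
ft_force: [-0.4, 0.4, 0.3]
width: 51.5
grasp_force: 0.0
```

Call:
servo_tool:
  plan:
    - [[1,0,0,0,0,0,0],[1,0,0,0,0,0,0],[1,0,0,0.3,0,0,0],[1,0,0,0.5,0,0,0],[1,0,0,0.4,0,0,0]]

```text
t: 10.2
ee_pos: [439.5, 275.4, 133.7]
orientation: [-0.0, -3.141, 0.001]
ft_force: [0.2, 0.4, -1.1]
width: 49.4
grasp_force: 30.0
```

Call:
servo_tool:
  plan:
    - [[1,0.3,-0.5,0,0,0,0],[1,0.4,-0.75,0,0,0,0],[1,0.45,-0.85,0,0,0,0],[1,0.45,-0.85,0,0,0,0],[1,0.45,-0.85,0,0,0,0]]

```text
t: 10.62
ee_pos: [522.2, 122.2, 133.5]
orientation: [-0.001, 3.141, 0.0]
ft_force: [1.0, -0.3, -1.1]
width: 49.7
grasp_force: 30.0
```

Call:
servo_tool:
  plan:
    - [[1,0.5,-0.85,0,0,0,0],[1,0.49,-0.88,0,0,0,0],[1,0,0,-0.3,0,0,0],[1,0,0,-0.4,0,0,0],[1,0,0,-0.35,0,0,0]]

```text
t: 11.03
ee_pos: [561.5, 53.6, 90.7]
orientation: [0.003, 3.141, 0.0]
ft_force: [0.1, 0.5, -2.0]
width: 49.5
grasp_force: 30.0
```

Call:
servo_tool:
  plan:
    - [[1,0,0,-0.07,0,0,0],[1,0,0,-0.07,0,0,0],[1,0,0,0,0,0,0],[1,0,0,0,0,0,0],[-0.2,0,0,0,0,0,0]]

```text
t: 11.45
ee_pos: [561.7, 54.8, 85.9]
orientation: [-0.001, 3.14, 0.0]
ft_force: [-0.2, 0.2, -0.0]
width: 52.1
grasp_force: 0.0
```

Call:
servo_tool:
  plan:
    - [[-0.6,0,0,0,0,0,0],[-1,0,0,0,0,0,0],[-1,0,0,0,0,0,0],[-1,0,0,0.5,0,0,0],[-1,0,0,0.8,0,0,0]]

```text
t: 11.87
ee_pos: [559.4, 54.2, 135.0]
orientation: [-0.0, -3.136, 0.001]
ft_force: [-0.4, 0.3, 0.3]
width: 82.6
grasp_force: 0.0
```

Call:
servo_tool:
  plan:
    - [[-1,-0.6,0.05,0,0,0,0],[-1,-0.7,0.05,0,0,0,0],[-1,-0.7,0.05,0,0,0,0],[-1,-0.7,0.05,0,0,0,0],[-1,-0.47,0.04,0,0,0,0]]

```text
t: 12.28
ee_pos: [431.7, 63.9, 137.1]
orientation: [-0.0, -3.14, 0.0]
ft_force: [0.8, -0.2, 0.9]
width: 87.9
grasp_force: 0.0
```

Call:
servo_tool:
  plan:
    - [[-1,0,0,-0.4,0,0,0],[-1,0,0,-0.5,0,0,0],[-1,0,0,-0.25,0,0,0],[-1,0,0,-0.13,0,0,0],[-1,0,0,-0.08,0,0,0]]

```text
t: 12.7
ee_pos: [434.5, 63.9, 82.1]
orientation: [-0.0, -3.141, 0.0]
ft_force: [0.7, -0.2, -0.6]
width: 87.8
grasp_force: 0.0
```

Call:
servo_tool:
  plan:
    - [[1,0,0,0,0,0,0],[1,0,0,0,0,0,0],[1,0,0,0,0,0,0],[1,0,0,0,0,0,0],[1,0,0,0,0,0,0]]

```text
t: 13.12
ee_pos: [434.9, 64.0, 83.1]
orientation: [0.0, 3.141, 0.0]
ft_force: [0.2, 0.9, -0.1]
width: 58.2
grasp_force: 0.0
```

Call:
servo_tool:
  plan:
    - [[1,0,0,0,0,0,0],[1,0,0,0,0,0,0],[1,0,0,0,0,0,0],[1,0,0,0.2,0,0,0],[1,0,0,0.3,0,0,0]]

```text
t: 13.53
ee_pos: [433.8, 63.9, 102.4]
orientation: [-0.0, -3.139, 0.0]
ft_force: [0.1, -0.1, -1.7]
width: 49.2
grasp_force: 30.0
```

Call:
servo_tool:
  plan:
    - [[1,0,0,0.6,0,0,0],[1,0,-0.3,0.8,0,0,0],[1,0.1,-0.6,0.6,0,0,0],[1,0.3,-0.8,0,0,0,0],[1,0.3,-0.8,0,0,0,0]]

```text
t: 13.95
ee_pos: [463.1, -36.8, 184.8]
orientation: [-0.003, 3.138, -0.0]
ft_force: [1.1, 0.2, -1.9]
width: 49.4
grasp_force: 30.0
```

Call:
servo_tool:
  plan:
    - [[1,0.3,-0.9,0,0,0,0],[1,0.3,-0.9,0,0,0,0],[1,0.3,-0.9,0,0,0,0],[1,0.3,-0.9,0,0,0,0],[1,0.3,-0.9,0,0,0,0]]

```text
t: 14.37
ee_pos: [522.4, -217.8, 183.0]
orientation: [-0.001, -3.141, -0.001]
ft_force: [-0.0, 0.5, -1.2]
width: 49.1
grasp_force: 30.0
```

Call:
servo_tool:
  plan:
    - [[1,0.3,-0.9,0,0,0,0],[1,0.2,-0.8,0,0,0,0],[1,0.1,-0.645,0,0,0,0],[1,0,0,0,0,0,0],[1,0,0,0,0,0,0]]

```text
t: 14.78
ee_pos: [546.0, -310.9, 182.5]
orientation: [-0.004, -3.141, -0.001]
ft_force: [-0.1, 0.4, -1.9]
width: 49.4
grasp_force: 30.0
```

Run:
```python
from h import *
print(readout.get_obs()['ee_pos'])
a=snap('top','t2');b=snap('side','s2')
pa=pix('side',[[547,-310,60]])[0].astype(int)
c=b[pa[1]-60:pa[1]+60,pa[0]-50:pa[0]+50]
cv2.imwrite('pics/v2.png',np.hstack([cv2.resize(a[140:290,140:340],(400,300),interpolation=2)if 0 else cv2.resize(c,(400,480),interpolation=2)]))
```

```text
[ 546.03381235 -310.86888959  182.54130819]
```

View pics/v2.png

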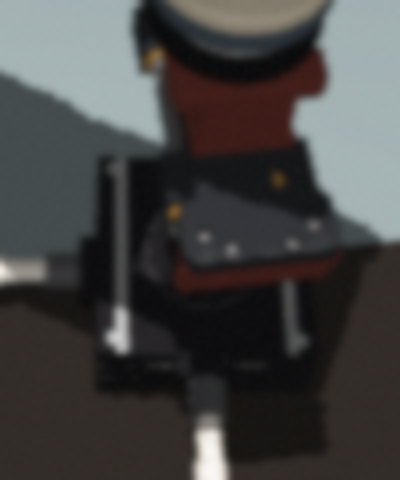

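The side crop shows the gripper over the stage, with the body near (250,220) between the two rails. I'm lowering it now.

Call:
servo_tool:
  plan:
    - [[1,0,0,-0.3,0,0,0],[1,0,0,-0.4,0,0,0],[1,0,0,-0.25,0,0,0],[1,0,0,-0.1,0,0,0],[1,0,0,-0.05,0,0,0]]

```text
t: 15.3
ee_pos: [546.0, -308.8, 137.4]
orientation: [0.001, -3.14, -0.002]
ft_force: [0.4, 0.2, -2.1]
width: 49.4
grasp_force: 30.0
```

Call:
servo_tool:
  plan:
    - [[1,0,0,-0.04,0,0,0],[1,0,0,0,0,0,0],[1,0,0,0,0,0,0]]

```text
t: 15.55
ee_pos: [546.9, -309.9, 137.6]
orientation: [-0.0, 3.141, -0.001]
ft_force: [0.2, -1.1, -2.3]
width: 49.1
grasp_force: 30.0
```

Call:
servo_tool:
  plan:
    - [[1,0,0,-0.01,0,0,0],[1,0,0,-0.01,0,0,0],[1,0,0,0,0,0,0],[1,0,0,0,0,0,0]]

```text
t: 15.88
ee_pos: [546.9, -310.0, 137.0]
orientation: [0.0, 3.141, -0.001]
ft_force: [-1.1, 1.6, 6.1]
width: 49.5
grasp_force: 30.0
```

Contact is made, so I can release, rise and back away.

Call:
servo_tool:
  plan:
    - [[-0.2,0,0,0,0,0,0],[-0.6,0,0,0,0,0,0],[-1,0,0,0,0,0,0],[-1,0,0,0,0,0,0],[-1,0,0,0.5,0,0,0]]

```text
t: 16.3
ee_pos: [544.7, -308.7, 153.0]
orientation: [-0.0, -3.136, -0.005]
ft_force: [-0.3, -0.6, -0.1]
width: 75.7
grasp_force: 0.0
```

Call:
servo_tool:
  plan:
    - [[-1,0,0,0.9,0,0,0],[-1,0,0,0.9,0,0,0],[-1,0,0,0.9,0,0,0],[-1,-0.5,-0.5,0.6,0,0,0],[-1,-0.6,-0.7,0,0,0,0]]

```text
t: 16.72
ee_pos: [505.3, -358.2, 294.3]
orientation: [-0.006, 3.133, -0.009]
ft_force: [1.3, -0.9, 0.1]
width: 87.6
grasp_force: 0.0
```

Call:
servo_tool:
  plan:
    - [[-1,-0.5,-0.8,0,0,0,0],[-1,-0.5,-0.8,0,0,0,0],[-1,-0.5,-0.8,0,0,0,0],[-1,-0.5,-0.8,0,0,0,0],[-1,-0.5,-0.8,0,0,0,0]]

```text
t: 17.13
ee_pos: [401.3, -519.1, 288.2]
orientation: [-0.0, -3.142, -0.0]
ft_force: [0.7, -0.5, 1.1]
width: 88.1
grasp_force: 0.0
```

Run:
```python
from h import *
print(readout.get_obs()['ee_pos'])
a=snap('top','t3')
f=lambda x,y,w,h,s:cv2.resize(a[y:y+h,x:x+w],(w*s,h*s),interpolation=cv2.INTER_CUBIC)
cv2.imwrite('pics/v3a.png',cv2.resize(a,(800,600),interpolation=2))
cv2.imwrite('pics/v3.png',np.vstack([f(190,155,130,55,6),np.pad(f(385,165,65,45,6),((0,0),(0,390),(0,0)))]))
```

```text
[ 401.28977384 -519.12306754  288.179124  ]
```

View pics/v3a.png

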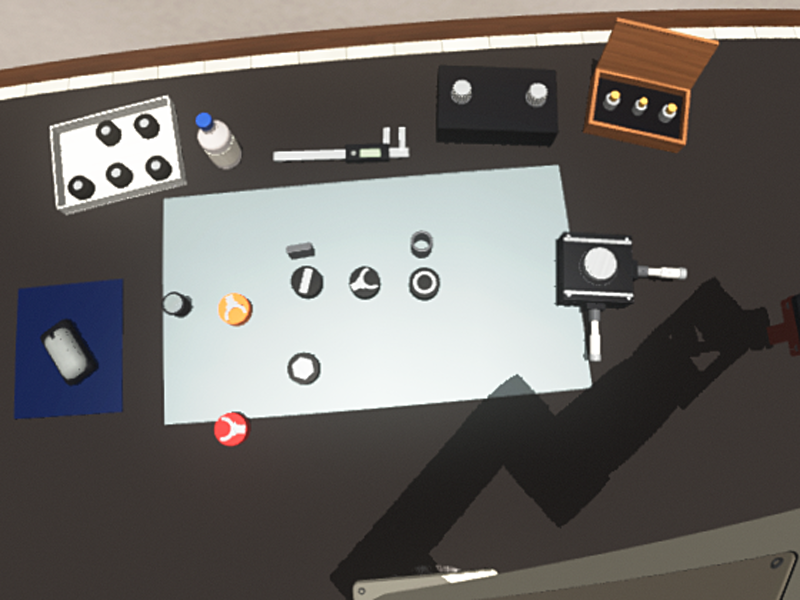

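View pics/v3.png

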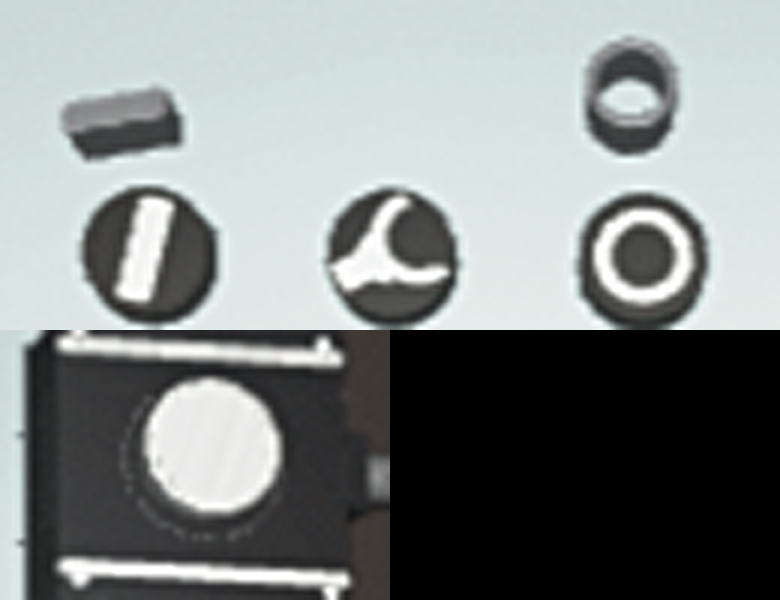

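The four pieces stand where intended and the offcuts, hexagon mount and loupe look unmoved. I'll check the numbers from the inlay centres in the crop: ring (643,255), rectangle (145,249), weld (391,254) and block (212,117 in its own crop).

Run:
```python
from h import *
w=lambda c,off,z:world('top',[(np.array(c,float)+.5)/6-.5+np.array(off)],z)[0,:2].round(1)
for n,c,t in(('ring',(643,255),(551.8,-39.7)),('bar',(145,249),(571.1,148.2)),('weld',(391,254),(561.5,54.3))):print(n,w(c,(190,155),25),t)
print('ref',w((212.5,117),(385,165),68),(546.6,-309.8))
```

```text
ring [551.6 -38.7] (551.8, -39.7)
bar [570.5 148.8] (571.1, 148.2)
weld [560.3  55.9] (561.5, 54.3)
ref [ 547.5 -309. ] (546.6, -309.8)
```

Every piece is within 2 mm of its target, so I'm handing it in.

```bash
python3 -c "
from workcell import close_job
print(close_job())"
```

```text
the job is handed in; nothing more can be done
None
```

The job is handed in: the three mounts and the reference block measured within about 2 mm of their target positions, all let go, and the offcuts, hexagon mount and loupe look unmoved in the last picture.

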